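# Lean the slate on its stand, set the leg to the mark and cam it shut

### The arm

A 6-joint arm with a two-finger parallel gripper is mounted at the origin on the work surface. World frame = base frame: x ahead of the robot, y to its left, z up, the work surface at z = 0. Lengths are in m, angles in rad, forces in N, time in s.
With the tool pointing down it reaches from about 0.35 to 1 m from the base axis. Payload 7.1 kg.
Tool frame: the origin (TCP) lies on the centre line of the jaws, within the pads' length; the fingertips stand 8 mm ahead of it and the grasp point (between the pads) lies 11 mm behind it; z points along the fingers, y is the line along which they close (so a half turn about z gives the same grasp; the last joint's range is limited). The gripper opens to 85 mm and grips with 20 to 120 N. Pads are 22 mm wide; open, the fingers measure 114 mm over their backs; the gripper's body (76 mm by 85 mm) begins 54 mm behind the grasp point. The pads swing forward as they close: fully open they stand 13 mm farther back than shut.
Start: joints at [1.216, 0.423, 1.63, -0, 1.089, -0.019], TCP at [0.206, 0.59, 0.239] pointing down, gripper open.
Joint ranges: [-3, 3], [-0.9, 2.11], [0.09, 2.58], [-1.31, 4.45], [0.11, 2.69], [-2.54, 2.54]. Speed limits (rad/s): [2.39, 2.39, 3.01, 3.14, 3.14, 3.14].

### API

Orientations are given as [roll, pitch, yaw] about the fixed x, y, z axes, in that order (R = Rz(yaw) Ry(pitch) Rx(roll)).
In Python, from rig import arm gives the robot as it stands.
- The arm moves only by the shell command python3 -m inch 'ROWS'. ROWS is text: rows parted by semicolons, each of 7 numbers parted by spaces: the shift along the tool's x, y, z in units of 40 mm (1.0 is 40 mm), then the turn, a rotation vector about the tool's x, y, z in units of 6 degrees (1.0 is 6 degrees), then the finger opening in mm, from 0 to 85.4. In form: dx dy dz rx ry rz grip; .... A call has 1 to 10 rows; each row is the pose to reach, as a shift and turn from the pose commanded when the call began, along the tool's axes at that moment; what a row does not reach only later rows make up. A row lasts 1/10 s, in which the tool goes at most 50 mm and 8.59 degrees, less where a joint would pass 70% of its speed; a pose out of reach is approached as far as the arm can. A call with a gripper value outside its range is refused whole. The fingers move at their own pace and stop on an object; the grip force is fixed at half the most. Time passes only in rows, so rows that repeat a pose let the fingers close. It gives the time, the measured TCP pose, the force, the opening and the grip force at its end, in the units of the state.
- arm.state(): the state, without advancing time (a new reading comes with each control period).
- arm.grab_frame(name): name is "scene" or "top" or "wrist"; returns a dict with "image" (420x560x3 uint8, blue, green, red), "fx", "fy", "cx", "cy" (pixels), "rvec" (rotation vector, rad) and "tvec" (3), from world to camera coordinates, as OpenCV has them. Camera axes: x right, y down, z forward; pixel columns grow to the right and rows downward; lengths in m; the calibration is good to about 2 mm. The wrist camera is an equidistant fisheye: a pixel r from the principal point sees the ray r / f radians off the axis. A picture is of the moment at which its call begins. There is no depth.
- arm.sign_off(): hands the job in; it is judged then, once.
The state is a dict: "clock": time; "joint_pos": joint angles; "qd": joint speeds; "effort": joint torques, N m; "ee_pos": TCP position; "ee_rot": TCP orientation; "wrist_force": force on the tool from outside, world axes, zero at the start; "ft_torque": the same for the moment, N m; "finger_gap": finger opening in m; "finger_force": force on a finger pad.
Only numpy, scipy, OpenCV 4.12 (cv2) and the standard library are available. Lean on these libraries where they do the work, as an engineer would, in place of code of your own. Each camera call takes 0.05 s, during which the arm holds its last target. There are 200 camera calls.

### The job

Take the dark slate board out of the slotted rack, lean it on the stand with its foot on the base behind the lip and its back against the two posts, roughly centred, and let go of it. Then draw the stand's sprung leg out by its dark crossbar until the bar is level with the brass mark and, holding it there, slide the red cam lever along the bar until it is fully closed. Finish still holding the leg at the mark (the cam's new pad does not grip yet, so the leg springs back if let go), with the pale board and the tea things left where they stand.

Things in the scene. Friction and masses are not known exactly. Their poses are not given: they have to be found in the camera images.
- slate: dark slate board, loose, 10 mm thick (its x), 120 mm wide (its y), 140 mm tall (its z), 0.3 to 0.6 kg; origin at the centre of its bottom edge face. It starts upright in one of the rack's slots, its top 140 mm above the slot floor
- slate_top (a point): centre of the top edge face of the slate
- paleboard: pale bamboo board of the same size standing in another slot of the rack, 70 mm from the slate along the rack's x; leave it. Origin at the centre of its bottom edge face
- rack: fixed low maple rack, 196 (x) by 110 (y) mm, five slots 14 mm wide across it (along its y) at a pitch of 35 mm; slot floors 12 mm and slat tops 57 mm above the bench, so the upper 95 mm of a board is free; origin at the centre of its underside on the bench
- stand: fixed maple stand, base board 12 mm thick, x -95 to 70, y -290 to 105 mm; origin on the bench. Posts for the slate: 12 mm diameter at x -16, y -25 and 65, tops at z 107; free between them but for a thin rung at z 55. Lip 12 mm high on the base, inner face x 50. Brass leg sleeve x -22 to 22, y -145 to -95, top z 36. Dark rail for the mark x -86 to -74, y -290 to -165, top z 60
- slate_place (a point): point on the stand's base (top, 12 mm above the bench) where the slate's foot goes: stand x 35 mm, y 20, midway between the posts; axes as the stand's. The slate's width lies along y; its top is tipped to -x (towards the robot) until its back rests on the posts, 10 to 28 degrees from upright (about 22 with its foot here)
- leg: the stand's sliding leg, axes as the stand's. Origin at the centre of its dark crossbar: 110 (x) by 12 (y) by 30 (z) mm, top 85 mm above the bench, white line along its middle. Slides out 100 mm to -y from stand y -170; a spring always pulls it in with 3 N (in) to 5 N (out). A low stem and rod lie under its middle, tops of rod and sleeve at 30 and 36 mm
- bar_grip (a point): point in the crossbar 30 mm to -x from its middle, at mid height (70 mm above the bench), clear of the cam: straddle the bar here from above, fingers one on each (y) side, tips more than 38 mm above the bench
- mark: brass length mark, a 6 mm thick upright fin on the rail beside the bar's -x end, top 84 mm above the bench; axes parallel to the stand's; origin under the fin's middle. The leg is at the mark when the bar's origin has the same stand y as the mark (the white line level with the fin). Its place along the rail varies
- cam (a joint): slide of the red cam lever along the crossbar, m: 0 open, 0.025 fully closed (at its stop); it moves to the stand's +x, takes about 3 N and stays where left. Fingers that straddle the bar push it along as they slide along the bar to +x
- cam_face (a point): middle of the cam lever's flat -x face (46 mm wide in y, 42 mm high, from 53 to 95 mm above the bench), which is to be pushed to +x; it lies 5 mm to the +x side of the bar's middle when open, 30 mm when closed
- bowl: blue tea bowl, 120 mm wide, 75 mm high, leave it; origin at the centre of its underside
- whisk: black whisk holder with whisk, 68 mm wide, 130 mm high, leave it; origin at the centre of its underside
- caddy: tin tea caddy, 70 mm diameter, 86 mm high, leave it; origin at the centre of its underside
Mind the look-alikes: they are no part of the job. What is meant by the slate is not orange or purple, and is the larger of those in its own colour.

How it is judged:
By the outcome, as a careful person would: the job done as asked, in the order asked, and still so for the second after the job is handed in, while the arm keeps its last pose, push and grip.
It also fails if it takes over 58 s, if anything falls off the work surface, if the arm or the gripper's body presses on something with over 40 N, if the wrist force passes 120 N, or if a joint passes its speed limit or range.

## Working session

There is one attempt and no reset: what is moved stays moved. The work goes in short steps, Python scripts to look and compute and a shell command to move; the robot and the scene stay as the last step left them, time stands still between calls to the robot, and variables do not carry over. Pictures are saved under pics/ and viewed, at most 10 in all, crops included, and the job is handed in when it is done.

```bash
mkdir -p pics; ls
cat > h.py <<'E'
import cv2, numpy as np
from rig import arm
def grab(n,fn=None):
    f=arm.grab_frame(n)
    if fn: cv2.imwrite('pics/'+fn,f['image'])
    return f
def ray(f,uv):
    R=cv2.Rodrigues(np.array(f['rvec'],float))[0]; t=np.array(f['tvec'],float).ravel()
    d=np.array([(uv[0]-f['cx'])/f['fx'],(uv[1]-f['cy'])/f['fy'],1.])
    if f.get('fish'):
        r=np.hypot(d[0],d[1]); d=np.array([d[0]/r*np.sin(r),d[1]/r*np.sin(r),np.cos(r)]) if r>1e-9 else d
    return -R.T@t, R.T@d
def onz(f,uv,z):
    o,d=ray(f,uv); return o+d*(z-o[2])/d[2]
E
python3 - <<'E'
from h import *
for n in('scene','top'):
    f=grab(n,n+'0.png'); print(n,f['fx'],f['cx'],f['cy'],f['rvec'],f['tvec'],ray(f,(280,210)))
s=arm.state();print(s['clock'],s['ee_pos'],s['ee_rot'],s['wrist_force'],s['finger_gap'])
E
```

```text
pics
scene 460.63940917271145 276.07401880062116 203.87740269068016 [ 2.07337083  1.65288752 -0.48758919] [-0.14090231 -0.38163644  1.56301172] (array([ 1.17046312, -0.12246104,  1.10613057]), array([-0.51601477,  0.12631006, -0.84736287]))
top 507.1423835818686 276.08941011758435 210.63193708119044 [ 2.15308349 -2.15390562  0.13604643] [0.01285692 0.55059723 1.41111324] (array([0.36463008, 0.00873806, 1.47021486]), array([ 0.1297861 , -0.00500986, -0.99156013]))
0.1 [0.20575622 0.58967757 0.23864259] [-3.14026141e+00 -3.42023767e-05  2.80583992e+00] [0.0013902  0.5087303  0.65206631] 0.0853668108236473
```

View pics/top0.png

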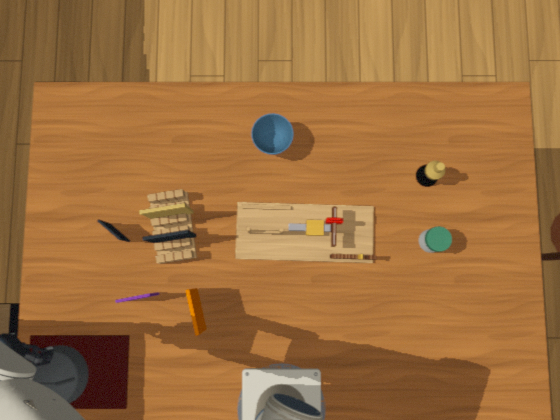

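View pics/scene0.png

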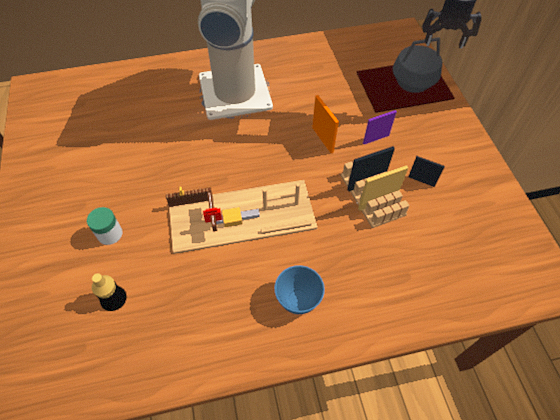

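The top view (up is +x, left is +y) shows the slate in the rack at about (168,237), with the pale board at (165,211). The smaller dark look-alike is at (115,231). The stand spans (237–374, 203–262), with the red cam at (334,221) and the brass mark near (361,257). I'll enlarge both views to read off points.

Run:
```python
import cv2
a=cv2.imread('pics/top0.png')[180:275,135:385]; b=cv2.imread('pics/scene0.png')[140:255,160:420]
import numpy as np
a=cv2.resize(a,None,fx=3,fy=3,interpolation=cv2.INTER_CUBIC);b=cv2.resize(b,(780,345)[:2],interpolation=cv2.INTER_CUBIC)
c=np.zeros((590,780,3),np.uint8);c[:285,:750]=a;c[285:]=b[:305]
cv2.imwrite('pics/zoom.png',c)
```

```text
(no output)
```

View pics/zoom.png

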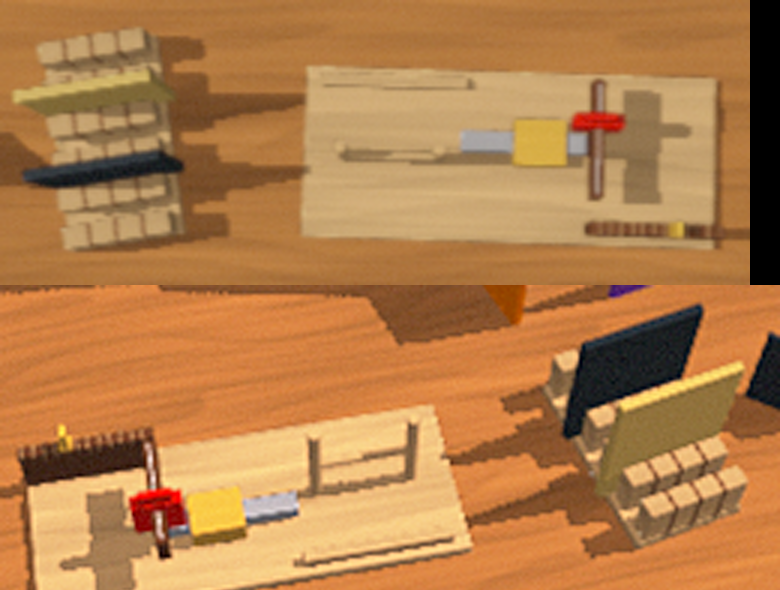

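The zoom shows the post tops at top-view pixels (249.3,229.3) and (283.3,231). The base corners are (237.3,202.3), (374.3,206), (373,262.3) and (235.3,258.7), and the mark is at (360.7,256.3). The slate's top edge runs from (143.5,237.5) to (195.5,234).

```bash
cat >> h.py <<'E'
def fitstand(f,z):
    c=np.array([onz(f,(135+u/3,180+v/3),.012)[:2] for u,v in[(307,67),(718,78),(714,247),(301,236)]])
    m=np.array([[70,105],[70,-290],[-95,-290],[-95,105]])/1e3
    A,B=m-m.mean(0),c-c.mean(0)
    th=np.arctan2((A[:,0]*B[:,1]-A[:,1]*B[:,0]).sum(),(A*B).sum())
    R=np.array([[np.cos(th),-np.sin(th)],[np.sin(th),np.cos(th)]]); o=c.mean(0)-R@m.mean(0)
    return th,R,o,c,(m@R.T+o-c)
E
python3 - <<'E'
from h import *
f=grab('top')
th,R,o,c,e=fitstand(f,0); print('stand',th,o,e.round(4).tolist())
z=lambda u,v,h:onz(f,(135+u/3,180+v/3),h)[:2]
for n,u,v,h in[('postL',342,148,.107),('postR',445,153,.107),('mark',677,229,.084),('barF',599,82,.085),('barN',596,198,.085),('sleeveC',540,142,.036)]:
    p=z(u,v,h); print(n,p.round(4),'stand:',(R.T@(p-o)).round(4))
print('place',R@[.035,.02]+o,'grip',R@[-.03,-.17]+o)
im=f['image'];hsv=cv2.cvtColor(im,cv2.COLOR_BGR2HSV)
roi=im[215:255,138:200].max(2); m=(roi<60).astype(np.uint8)
n,l,st,ct=cv2.connectedComponentsWithStats(m);k=1+st[1:,4].argmax()
pts=np.argwhere(l==k)[:,::-1]+[138,215];r=cv2.minAreaRect(pts.astype(np.float32));print(r,st[k])
for q in[(23,175),(183,163)]: print('slate',z(*q,.152))
for q in[(14,95),(170,80)]: print('pale',z(*q,.152))
E
```

```text
stand -0.02865661454352189 [0.50625305 0.02162335] [[0.0012, -0.0008], [0.0009, 0.0021], [-0.0014, -0.0011], [-0.0007, -0.0002]]
postL [0.4905 0.0856] stand: [-0.0176  0.0635]
postR [ 0.486  -0.0071] stand: [-0.0195 -0.0293]
mark [ 0.4187 -0.2178] stand: [-0.0807 -0.2418]
barF [ 0.5533 -0.1489] stand: [ 0.0519 -0.1691]
barN [ 0.4468 -0.1446] stand: [-0.0547 -0.1678]
sleeveC [ 0.5027 -0.0978] stand: [-0.0002 -0.1195]
place [0.54181174 0.0406123 ] grip [ 0.47139441 -0.14744727]
((170.38999938964844, 236.22998046875), (7.35391092300415, 49.356056213378906), 81.8698959350586) [  8  15  50  12 233]
slate [0.4629501  0.35984726]
slate [0.47333229 0.22108867]
pale [0.53297211 0.3700754 ]
pale [0.5461275  0.23393186]
```

```bash
cat >> h.py <<'E'
from scipy.spatial.transform import Rotation as Ro
def goal(yaw_y,tilt=0):
    """tool down, tool y at world angle yaw_y (deg), then tipped by tilt (deg) so tool z leans to the horizontal direction of +tool y"""
    a=np.radians(yaw_y);y=np.array([np.cos(a),np.sin(a),0]);z=np.array([0,0,-1.])
    t=np.radians(tilt); z2=z*np.cos(t)+y*np.sin(t); y2=y*np.cos(t)-z*np.sin(t)
    return np.column_stack([np.cross(y2,z2),y2,z2])
def rows(p,Rg):
    s=arm.state(); R=Ro.from_euler('xyz',s['ee_rot']).as_matrix()
    d=R.T@(np.array(p)-s['ee_pos'])/.04; w=np.degrees(Ro.from_matrix(R.T@Rg).as_rotvec())/6
    print('clock',round(s['clock'],2),'pos',s['ee_pos'].round(4),'F',np.round(s['wrist_force'],1),'ROW',d.round(3),w.round(3))
E
python3 - <<'E'
from h import *
rows((.472,.301,.26),goal(8.2))
E
```

```text
clock 0.15 pos [0.2058 0.5897 0.2387] F [0.6 0.7 0.2] ROW [-8.662 -4.622 -0.527] [-1.0000e-02  6.0000e-03  1.0427e+01]
```

```bash
python3 -m inch '-8.66 -4.62 -0.53 0 0 10.4 50;-8.66 -4.62 -0.53 0 0 10.4 50;-8.66 -4.62 -0.53 0 0 10.4 50;-8.66 -4.62 -0.53 0 0 10.4 50;-8.66 -4.62 -0.53 0 0 10.4 50;-8.66 -4.62 -0.53 0 0 10.4 50;-8.66 -4.62 -0.53 0 0 10.4 50;-8.66 -4.62 -0.53 0 0 10.4 50;-8.66 -4.62 -0.53 0 0 10.4 50;-8.66 -4.62 -0.53 0 0 10.4 50'
python3 - <<'E'
from h import *
f=grab('wrist','w1.png');print(f['fx'],f['cx'],f['cy'],f['rvec'],f['tvec'])
s=arm.state();print(s['ee_pos'],s['ee_rot'],s['joint_pos'])
E
```

```text
clock: 1.15
ee_pos: [0.4725, 0.3005, 0.2603]
ee_rot: [-3.141, -0.0, 1.714]
wrist_force: [-0.8, -0.1, 0.1]
finger_gap: 0.0498
finger_force: 0.0
325.19226210127806 279.15270807886856 205.0720627872978 [-2.84969237 -0.2027043  -0.02780962] [-0.50893641  0.17940842  0.46429969]
[0.47185073 0.30129465 0.2602293 ] [-3.14083070e+00 -9.94500719e-06  1.71614235e+00] [5.46857049e-01 3.03828038e-01 1.75669369e+00 3.47683100e-04
 1.08176842e+00 4.01347588e-01]
```

View pics/w1.png

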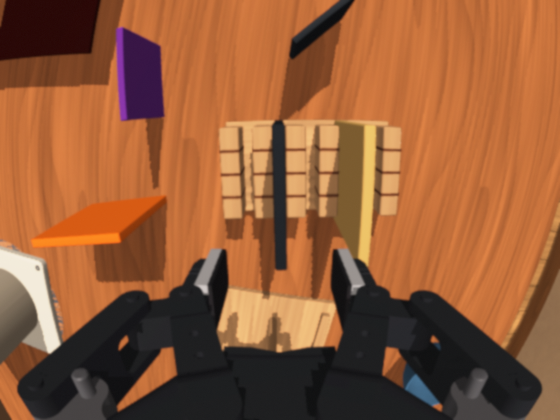

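The wrist view shows the slate's top edge as a dark strip from (279,122) to (281,268), between the open fingers. I'll cast its ends onto z = 0.152.

Run:
```python
from h import *
f=grab('wrist');f['fish']=1
for uv in[(274,268),(286,268),(274,123),(284,122),(280,268),(279,122)]: print(uv,onz(f,uv,.152).round(4))
a,b=onz(f,(280.5,268),.152),onz(f,(279,122),.152);d=b-a
c=(a+b)/2;ang=np.degrees(np.arctan2(-d[0],d[1]));print(c,ang,np.hypot(*d[:2]))
rows((c[0],c[1],.119),goal(ang))
```

```text
(274, 268) [0.4741 0.2473 0.152 ]
(286, 268) [0.484  0.2487 0.152 ]
(274, 123) [0.4577 0.3641 0.152 ]
(284, 122) [0.4649 0.3659 0.152 ]
(280, 268) [0.479 0.248 0.152]
(279, 122) [0.4612 0.3653 0.152 ]
[0.47032764 0.30669092 0.152     ] 8.823673873401246 0.11866105890800203
clock 1.25 pos [0.4714 0.3018 0.2602] F [-0.5  0.7  0.4] ROW [ 0.124 -0.007  3.531] [-0.007  0.    -0.071]
```

```bash
python3 -m inch '0.12 0 1.2 0 0 -0.07 50;0.12 0 2.2 0 0 -0.07 50;0.12 0 3 0 0 -0.07 50;0.12 0 3.5 0 0 -0.07 50;0.12 0 3.53 0 0 -0.07 50;0.12 0 3.53 0 0 -0.07 0;0.12 0 3.53 0 0 -0.07 0;0.12 0 3.53 0 0 -0.07 0;0.12 0 3.53 0 0 -0.07 0;0.12 0 3.53 0 0 -0.07 0'
python3 - <<'E'
from h import *
s=arm.state();print(s['finger_gap'],s['finger_force'],s['ee_rot']);rows((.4703,.3067,.27),goal(8.8))
E
```

```text
clock: 2.25
ee_pos: [0.4723, 0.3071, 0.1209]
ee_rot: [3.139, -0.002, 1.724]
wrist_force: [-1.8, 1.7, 7.4]
finger_gap: 0.0094
finger_force: 60.1
0.009356169593475093 60.10745823383331 [ 3.13893091e+00 -1.57743035e-03  1.72385816e+00]
clock 2.25 pos [0.4723 0.3071 0.1209] F [-1.8  1.7  7.4] ROW [ 0.004 -0.04  -3.727] [ 0.025 -0.015 -0.005]
```

```bash
python3 -m inch '0 0 -0.3 0 0 0 0;0 0 -0.8 0 0 0 0;0 0 -1.4 0 0 0 0;0 0 -2 0 0 0 0;0 0 -2.6 0 0 0 0;0 0 -3.2 0 0 0 0;0 0 -3.7 0 0 0 0;0 0 -4.0 0 0 0 0;0 0 -4.0 0 0 0 0'
python3 - <<'E'
from h import *
f=grab('wrist','w2.png')
s=arm.state();print(s['finger_gap'],s['finger_force'])
th,L=np.radians(20),.109
# foot at stand (35,20): TCP = foot + L*slate_z
def tcp(fx,fy,fz,tilt):
    t=np.radians(tilt);a=-.02866;R=np.array([[np.cos(a),-np.sin(a)],[np.sin(a),np.cos(a)]])
    xy=R@[fx-L*np.sin(t),fy]+[.50625,.02162]; return (*xy,fz+L*np.cos(t))
Rg=goal(-1.64,20)
rows(tcp(.035,.02,.14,20),Rg); print(tcp(.035,.02,.014,20))
E
```

```text
clock: 3.15
ee_pos: [0.4719, 0.3064, 0.2811]
ee_rot: [3.139, -0.001, 1.724]
wrist_force: [0.7, 0.3, -5.0]
finger_gap: 0.0092
finger_force: 58.9
0.009327809804077603 58.872050642967224
clock 3.2 pos [0.4714 0.3061 0.2797] F [-0.6 -0.1 -5.3] ROW [-6.659 -0.189  0.93 ] [-3.317 -0.306  1.717]
(np.float64(0.5045438623172915), np.float64(0.041677128066712366), np.float64(0.11642649566566401))
```

View pics/w2.png

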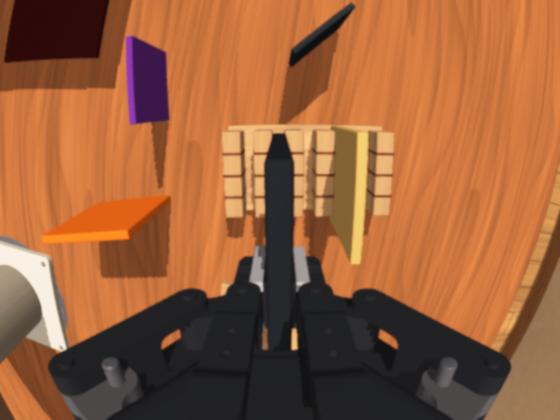

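The slate is held firmly between the pads (dark strip at x≈280), and the pale board is still in its slot. Next I carry the slate over the stand and tip it.

```bash
python3 -m inch '-0.7 0 0 0 0 0 0;-1.5 0 0 -0.3 0 0.2 0;-2.3 0 0 -0.8 -0.1 0.5 0;-3.1 0 0.1 -1.3 -0.1 0.8 0;-3.9 -0.1 0.3 -1.8 -0.2 1.1 0;-4.7 -0.1 0.5 -2.3 -0.2 1.3 0;-5.5 -0.15 0.7 -2.8 -0.3 1.5 0;-6.2 -0.19 0.9 -3.2 -0.3 1.7 0;-6.66 -0.19 0.93 -3.32 -0.3 1.72 0;-6.66 -0.19 0.93 -3.32 -0.3 1.72 0'
python3 - <<'E'
from h import *
f=grab('scene');g=grab('top')
a=f['image'][130:260,160:330];b=g['image'][180:280,220:390]
cv2.imwrite('pics/p3.png',np.vstack([cv2.resize(a,(510,390)),cv2.resize(b,(510,300))])[:600] if 0 else np.hstack([cv2.resize(a,(400,306)),np.pad(cv2.resize(b,(400,235)),((0,71),(0,0),(0,0)))]))
s=arm.state();print(s['finger_gap'],s['ee_rot'])
L=.109;t=np.radians(20);c,sn=np.cos(-.02866),np.sin(-.02866)
xy=np.array([[c,-sn],[sn,c]])@[.035-L*np.sin(t),.02]+[.50625,.02162]
rows((*xy,.014+L*np.cos(t)),goal(-1.64,20))
E
```

```text
clock: 4.2
ee_pos: [0.5025, 0.0398, 0.24]
ee_rot: [2.798, 0.0, 1.539]
wrist_force: [0.1, -0.1, -3.4]
finger_gap: 0.0092
finger_force: 58.9
0.009559338775485609 [ 2.79563405e+00 -1.96742291e-04  1.54083066e+00]
clock 4.3 pos [0.5037 0.0415 0.2411] F [ 1.   0.  -3.2] ROW [ 0.006 -1.038  2.939] [-0.03   0.003 -0.013]
```

View pics/p3.png

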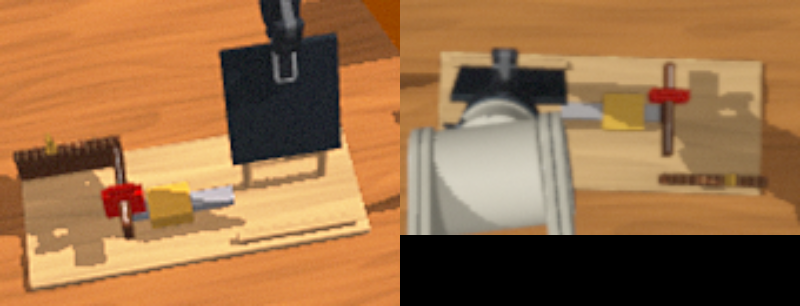

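The scene crop shows the slate held square and tipped above the two posts, clear of the cam and bar. I lower it onto the base.

```bash
python3 -m inch '0 -0.2 0.5 0 0 0 0;0 -0.4 1.1 0 0 0 0;0 -0.6 1.7 0 0 0 0;0 -0.8 2.2 0 0 0 0;0 -0.92 2.6 0 0 0 0;0 -0.98 2.8 0 0 0 0;0 -1.02 2.9 0 0 0 0;0 -1.04 2.94 0 0 0 0;0 -1.04 2.94 0 0 0 0'
python3 - <<'E'
from h import *
f=grab('scene');g=grab('top')
a=f['image'][130:260,160:330];b=g['image'][180:280,220:390]
cv2.imwrite('pics/p4.png',np.hstack([cv2.resize(a,(400,306)),np.pad(cv2.resize(b,(400,235)),((0,71),(0,0),(0,0)))]))
rows((.5044,.0417,.1164),goal(-1.64,20))
E
```

```text
clock: 5.2
ee_pos: [0.506, 0.042, 0.1178]
ee_rot: [2.792, -0.0, 1.542]
wrist_force: [-0.1, -0.3, -3.9]
finger_gap: 0.0091
finger_force: 58.9
clock 5.3 pos [0.5061 0.0419 0.1181] F [-0.   0.6 -4.2] ROW [-0.006 -0.055  0.026] [ 0.009 -0.004 -0.001]
```

View pics/p4.png

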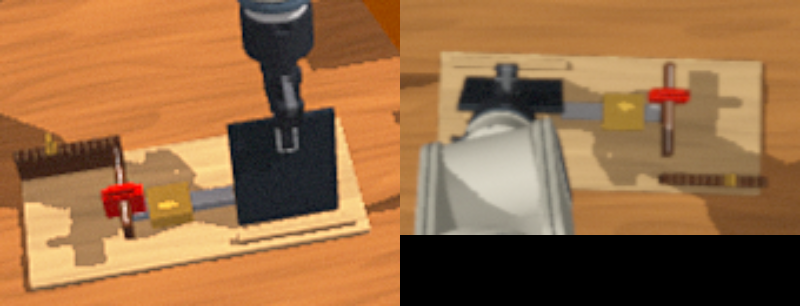

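The slate stands just above the base behind the lip, with its weight still on the gripper. I lower it the last few mm to contact.

```bash
python3 -m inch '0 -0.01 0.03 0 0 0 0;0 -0.02 0.06 0 0 0 0;0 -0.03 0.08 0 0 0 0;0 -0.03 0.08 0 0 0 0'
```

```text
clock: 5.7
ee_pos: [0.5063, 0.0419, 0.1158]
ee_rot: [2.79, -0.001, 1.542]
wrist_force: [-10.2, 1.7, 20.2]
finger_gap: 0.0093
finger_force: 63.0
```

```bash
python3 -m inch '0 0.01 -0.02 0 0 0 0;0 0.01 -0.02 0 0 0 0;0 0.01 -0.02 0 0 0 14;0 0.01 -0.02 0 0 0 18;0 0.01 -0.02 0 0 0 24;0 0.01 -0.02 0 0 0 32;0 0.01 -0.02 0 0 0 44;0 0.01 -0.02 0 0 0 50;0 0.01 -0.02 0 0 0 50'
python3 - <<'E'
from h import *
f=grab('scene');g=grab('top')
a=f['image'][130:260,160:330];b=g['image'][180:280,220:390]
cv2.imwrite('pics/p5.png',np.hstack([cv2.resize(a,(400,306)),np.pad(cv2.resize(b,(400,235)),((0,71),(0,0),(0,0)))]))
E
```

```text
clock: 6.6
ee_pos: [0.5058, 0.0418, 0.1149]
ee_rot: [2.793, -0.0, 1.542]
wrist_force: [0.2, 0.0, 0.7]
finger_gap: 0.0498
finger_force: 0.0
```

View pics/p5.png

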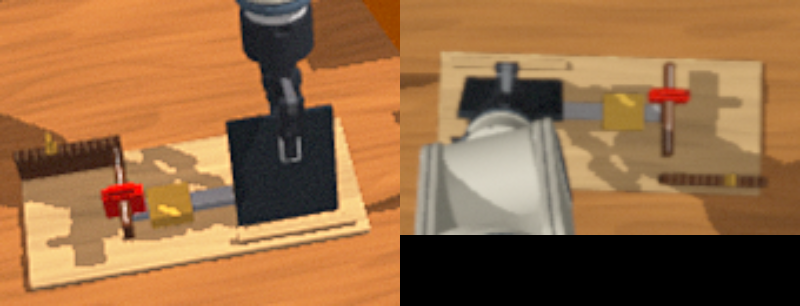

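The slate now leans on the posts, with its foot behind the lip and no load on the wrist. I back out along the tool axis.

```bash
python3 -m inch '0 0 -0.3 0 0 0 50;0 0 -0.8 0 0 0 50;0 0 -1.4 0 0 0 50;0 0 -2.2 0 0 0 50;0 0 -3 0 0 0 50;0 0 -3.6 0 0 0 50;0 0 -3.6 0 0 0 50'
python3 - <<'E'
from h import *
f=grab('top')
a=-.02866;R=np.array([[np.cos(a),-np.sin(a)],[np.sin(a),np.cos(a)]]);o=np.array([.50625,.02162])
rows((*(R@[-.03,-.171]+o),.19),goal(-91.64))
E
```

```text
clock: 7.4
ee_pos: [0.4571, 0.0434, 0.2539]
ee_rot: [2.787, -0.001, 1.543]
wrist_force: [0.1, 0.4, -0.6]
finger_gap: 0.0502
finger_force: 0.0
clock 7.45 pos [0.4569 0.0433 0.2523] F [-0.2 -1.  -0.8] ROW [-4.783 -0.068  1.629] [ 2.637 -2.653 14.83 ]
```

```bash
python3 -m inch '-1 0 0 0.26 -0.26 1.4 50;-1.8 0 0.2 0.5 -0.5 2.8 50;-2.6 -0.02 0.5 0.75 -0.75 4.2 50;-3.4 -0.04 0.8 1 -1 5.6 50;-4 -0.06 1.2 1.25 -1.25 7 50;-4.6 -0.07 1.5 1.5 -1.5 8.4 50;-4.78 -0.07 1.63 1.74 -1.75 9.8 50;-4.78 -0.07 1.63 2 -2 11.2 50;-4.78 -0.07 1.63 2.25 -2.25 12.6 50;-4.78 -0.07 1.63 2.64 -2.65 14.8 50'
python3 - <<'E'
from h import *
f=grab('wrist','w6.png')
a=-.02866;R=np.array([[np.cos(a),-np.sin(a)],[np.sin(a),np.cos(a)]]);o=np.array([.50625,.02162])
rows((*(R@[-.03,-.170]+o),.060),goal(-91.64))
E
```

```text
clock: 8.45
ee_pos: [0.4701, -0.1484, 0.1865]
ee_rot: [3.126, -0.008, 0.064]
wrist_force: [-0.1, -0.0, -0.2]
finger_gap: 0.0501
finger_force: 0.0
clock 8.5 pos [ 0.4709 -0.1487  0.1867] F [ 1.8 -0.6 -0.6] ROW [-0.012 -0.08   3.166] [ 0.143 -0.087  0.816]
```

View pics/w6.png

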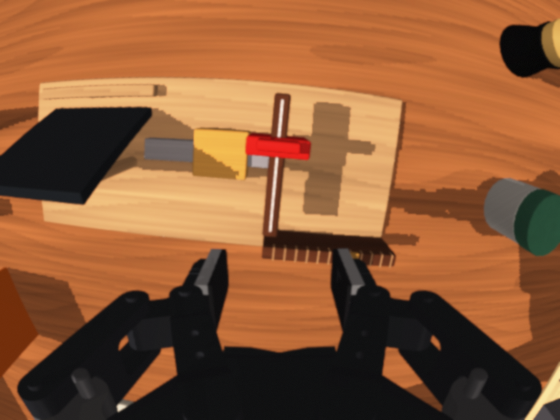

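The wrist view shows the bar's white line running from (284,97) to (273,232), between the fingers. The slate leans at left on the stand, and the toothed rail is just ahead of the fingers. I refine the bar line and the mark together at z ≈ 0.085 in this one image.

Run:
```python
from h import *
a=-.02866;R=np.array([[np.cos(a),-np.sin(a)],[np.sin(a),np.cos(a)]]);o=np.array([.50625,.02162])
f=grab('wrist');f['fish']=1;g=grab('top')
for uv in[(284,97),(273,230)]:
    p=onz(f,uv,.085)[:2];print('bar',p.round(4),(R.T@(p-o)).round(4))
for n,F,box in(('wrist',f,(235,275,255,400)),('top',g,(250,265,325,380))):
    y0,y1,x0,x1=box;h=cv2.cvtColor(F['image'],cv2.COLOR_BGR2HSV)[y0:y1,x0:x1]
    m=((h[...,0]>18)&(h[...,0]<32)&(h[...,1]>120)&(h[...,2]>110)).astype(np.uint8)
    k,l,st,ct=cv2.connectedComponentsWithStats(m)
    for i in range(1,k):
        if st[i,4]>2:
            uv=ct[i]+[x0,y0];p=onz(F,uv,.084)[:2];print(n,st[i].tolist(),uv.round(1),(R.T@(p-o)).round(4))
h=g['image']
for uv in[(135+599/3,180+82/3),(135+596/3,180+198/3)]: print('top bar',R.T@(onz(g,uv,.085)[:2]-o))
```

```text
bar [ 0.5535 -0.1486] [ 0.0521 -0.1688]
bar [ 0.4528 -0.1459] [-0.0487 -0.169 ]
top [33, 3, 5, 6, 21] [360.2 255.4] [-0.0782 -0.2406]
top bar [ 0.05188569 -0.16911532]
top bar [-0.05467629 -0.16783822]
```

```bash
python3 -m inch '0 -0.04 0 0.14 -0.09 0.82 50;0 -0.08 0.8 0.14 -0.09 0.82 50;0 -0.08 1.6 0.14 -0.09 0.82 50;0 -0.08 2.4 0.14 -0.09 0.82 50;0 -0.08 3.0 0.14 -0.09 0.82 40;0 -0.08 3.17 0.14 -0.09 0.82 30;0 -0.08 3.17 0.14 -0.09 0.82 0;0 -0.08 3.17 0.14 -0.09 0.82 0;0 -0.08 3.17 0.14 -0.09 0.82 0;0 -0.08 3.17 0.14 -0.09 0.82 0'
python3 - <<'E'
from h import *
a=-.02866;R=np.array([[np.cos(a),-np.sin(a)],[np.sin(a),np.cos(a)]]);o=np.array([.50625,.02162])
s=arm.state();print(R.T@(s['ee_pos'][:2]-o))
p=s['ee_pos']+np.r_[R@[0,-.072],0];rows(p,goal(-91.64))
E
```

```text
clock: 9.6
ee_pos: [0.4712, -0.147, 0.0609]
ee_rot: [3.14, -0.002, -0.016]
wrist_force: [-0.4, 3.2, -18.8]
finger_gap: 0.0109
finger_force: 58.5
[-0.03017371 -0.16950778]
clock 9.6 pos [ 0.4712 -0.147   0.0609] F [ -0.4   3.2 -18.8] ROW [-0.022  1.8    0.003] [ 0.018 -0.018  0.118]
```

```bash
python3 -m inch '0 0.2 0 0 0 0 0;0 0.45 0 0 0 0 0;0 0.75 0 0 0 0 0;0 1.05 0 0 0 0 0;0 1.35 0 0 0 0 0;0 1.6 0 0 0 0 0;-0.02 1.75 0 0 0 0 0;-0.02 1.8 0 0 0 0 0;-0.02 1.8 0 0 0 0 0'
python3 - <<'E'
from h import *
a=-.02866;R=np.array([[np.cos(a),-np.sin(a)],[np.sin(a),np.cos(a)]]);o=np.array([.50625,.02162])
s=arm.state();print(R.T@(s['ee_pos'][:2]-o),s['finger_gap'])
f=grab('wrist','w7.png');g=grab('top','t7.png');h=grab('scene','s7.png')
b=cv2.resize(g['image'][195:270,320:385],(400,460),interpolation=cv2.INTER_CUBIC);c=cv2.resize(h['image'][170:250,160:240],(400,400),interpolation=cv2.INTER_CUBIC)
cv2.imwrite('pics/p7.png',np.hstack([b,np.pad(c,((0,60),(0,0),(0,0)))]))
E
```

```text
clock: 10.5
ee_pos: [0.4691, -0.2194, 0.0609]
ee_rot: [3.14, -0.001, -0.017]
wrist_force: [-3.1, 5.2, -18.7]
finger_gap: 0.0115
finger_force: 58.7
[-0.03026843 -0.24200917] 0.011515645089158824
```

View pics/p7.png

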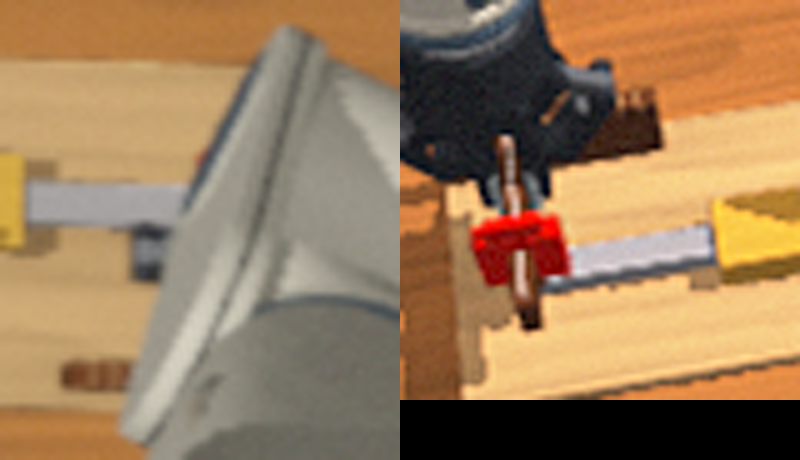

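That was my last permitted picture view. The right crop shows the bar drawn out in the fingers with the cam still open. The mark is hidden here by the arm, so I measure it against the bar at sub-pixel level in the saved first top picture.

Run:
```python
from h import *
g=grab('top')
a=-.02866;R=np.array([[np.cos(a),-np.sin(a)],[np.sin(a),np.cos(a)]]);o=np.array([.50625,.02162])
im=cv2.imread('pics/top0.png').astype(float);B,G,Rr=im[...,0],im[...,1],im[...,2]
print('fin rgb g-b'); print((Rr+G-2*B)[251:262,352:370].astype(int))
for r0,r1 in((254,258),(253,258)):
    w=(Rr+G-2*B)[r0:r1,356:366]; w=np.clip(w-np.median((Rr+G-2*B)[r0:r1,340:356])-40,0,None)
    u=(w.sum(0)*np.arange(356,366)).sum()/w.sum();print(u,R.T@(onz(g,(u,256),.084)[:2]-o))
for r in(210,213,229,235,242):  # bar white line/dark profile
    d=np.clip(150-G[r,326:344],0,None);u=(d*np.arange(326,344)).sum()/d.sum();print(r,u,R.T@(onz(g,(u,r),.083)[:2]-o),G[r,328:340].astype(int))
```

```text
fin rgb g-b
[[133 139 140 140 137 138 138 143 141 140 143 140 138 140 139 136 137 139]
 [136 140 141 138 141 141 144 144 143 137 142 136 136 140 140 137 140 142]
 [136 139 135 138 136 135 143 140 143 148 144 139 140 134 130 134 135 137]
 [120 125 120 114 123 134 173 193 207 231 199 124 119 119 118 113 121 123]
 [113 119 106 119 116 148 192 217 240 249 221 114  89  89  86  95  96 106]
 [110 126 109 109 120 143 203 231 236 252 220 113  75  68  71  70  84  94]
 [112 109 108 107 118 147 199 221 230 242 215 120  83  73  78  70  82 100]
 [ 93  92  91  96 114 139 184 213 217 228 190 104  80  84  82  82  88 101]
 [118 118 113 116 115 116 133 142 151 156 147 109 103 106  92  90  97  97]
 [131 127 127 132 135 131 125 126 126 132 127 126 123 125 129 131 128 127]
 [133 134 136 135 127 134 132 133 131 133 128 129 129 130 135 129 130 137]]
360.21967963386726 [-0.07978508 -0.24058859]
360.23021582733816 [-0.07978427 -0.24061726]
210 333.8936170212766 [ 0.04468254 -0.16730567] [175 173 169 144  78  79 124 133 122 154 169 169]
213 334.33720930232556 [ 0.03637918 -0.16864236] [168 167 164 140  79  74 122 136 120 154 168 167]
229 335.4918831168831 [-0.00778442 -0.17241524] [163 151 115  66  65  98 114 106 100 117 118 118]
235 331.8267716535433 [-0.02457002 -0.16259997] [121 139 141 100  76 122 134  90 120 154 157 158]
242 334.48042704626334 [-0.04355386 -0.17012888] [168 167 148 102  79 123 132  94 132 160 163 165]
```

Run:
```python
from h import *
g=grab('top')
a=-.02866;R=np.array([[np.cos(a),-np.sin(a)],[np.sin(a),np.cos(a)]]);o=np.array([.50625,.02162])
S=lambda u,v,z:(R.T@(onz(g,(u,v),z)[:2]-o)).round(4)
for u,v in((334.55,210),(334.55,213),(333.6,235),(333.6,242)):print('line',S(u,v,.085))
for u in(360.9,361.25):print('fin top',S(u,256,.084))
print('fin right edge',S(362.25,256,.084),'fin left base edge',S(357.8,256,.060))
im=cv2.imread('pics/scene0.png').astype(int);w=(im[...,2]+im[...,1]-2*im[...,0])[182:206,172:192];print(w)
h=grab('scene')
R2=cv2.Rodrigues(np.array(h['rvec']))[0]
for y in(-.2400,-.2425,-.245):
  for z in(.084,.06):
    p=np.r_[R@[-.08,y]+o,z];c=R2@p+np.ravel(h['tvec']);print(y,z,h['fx']*c[0]/c[2]+h['cx'],h['fy']*c[1]/c[2]+h['cy'])
```

```text
line [ 0.0445 -0.1689]
line [ 0.0361 -0.169 ]
line [-0.0246 -0.1672]
line [-0.0438 -0.1675]
fin top [-0.0797 -0.2424]
fin top [-0.0797 -0.2434]
fin right edge [-0.0796 -0.2461] fin left base edge [-0.0789 -0.2378]
[[203 200 197 208 212 219 209 216 216 199 215 215 211 207 216 206 210 221
  220 213]
 [217 210 205 213 217 227 210 204 211 208 210 207 214 201 214 221 217 216
  218 213]
 [216 214 210 206 218 217 210 214 213 212 216 217 215 215 211 213 206 213
  209 205]
 [202 208 210 207 214 223 209 205 205 215 216 207 205 206 212 204 201 207
  208 204]
 [224 214 215 206 219 215 202 240 278 221 195 202 209 213 203 208 205 215
  198 196]
 [211 208 211 202 205 220 195 271 329 291 199 204 213 209 209 206 208 205
  204 216]
 [199 193 207 202 206 204 187 276 335 311 198 193 209 200 200 204 203 199
  198 201]
 [210 197 198 209 208 204 180 279 327 317 214 191 200 211 216 220 216 216
  229 212]
 [223 212 217 209 212 204 206 257 294 267 284 282 231 219 209 197 186 195
  174 163]
 [210 209 214 210 224 208 225 213 164 184 306 330 201 165 151 133 140 140
  114 113]
 [219 202 170 159 190 165 150 159 18
[... 755 characters left out ...]
 42  52  46  38  40  40  61  55  62  52  42  56
   54  38]
 [ 37  58  76  36  61  68  57  65  40  48  45  44  47  49  46  42  51  38
   26  56]
 [ 47  52  37  50  49  52  44  32  53  46  61  49  37  40  34  58  61  72
   69  92]
 [ 59  59  48  40  54  62  53  42  36  44  59  57 108 148 176 180 174 179
  175 178]
 [ 48  39  47  59  77  61  98 151 176 175 170 164 174 180 184 182 183 187
  189 177]]
-0.24 0.084 180.55882140187114 187.8746157457687
-0.24 0.06 182.08487248260263 192.87033450523623
-0.2425 0.084 179.63088268183955 188.02280966566343
-0.2425 0.06 181.17204786915468 193.01720529129037
-0.245 0.084 178.70255130554568 188.17106629365452
-0.245 0.06 180.2588431553661 193.16413723436744
```

Run:
```python
from h import *
h=grab('scene')
a=-.02866;R=np.array([[np.cos(a),-np.sin(a)],[np.sin(a),np.cos(a)]]);o=np.array([.50625,.02162])
S=lambda u,v,z:(R.T@(onz(h,(u,v),z)[:2]-o)).round(4)
im=cv2.imread('pics/scene0.png').astype(int)
print(im[190:232:2,204:222,1]);print([S(180.1,188.2,.084),S(180.3,187.7,.084)])
for u,v in((210.5,194),(211,200),(214,226)):print(v,S(u,v,.085))
```

```text
[[128  71 103 121  83  58  61 109 140 137 134 130 127 127 125 123 128 128]
 [ 60  33  28  48  91  96  65  82 122 135 134 136 139 133 135 136 134 138]
 [ 29  36  36  42 127 155 110  67 137 188 180 176 175 183 184 189 197 193]
 [ 37  39  36  52  56 147 169  44 113 182 193 191 189 190 194 190 190 191]
 [ 37  34  29  36  42 186 212  57  96 162 192 184 183 185 188 187 190 192]
 [ 23  16  45  44  38 146 173  58  87 151 197 194 189 193 196 195 200 203]
 [179 195 188 197 147  87 160 149  59 145 203 192 184 189 179 186 182 187]
 [204 204 202 209 169  44 179 209  45 147 219 204 207 202 211 211 208 207]
 [209 208 206 212 177  76 139 163  56 111 192 230 222 219 215 217 211 213]
 [207 203 172 169 143  73  95 108  23  38  46  27  48 109 130  90 158 211]
 [132  73   0   4  10   5   1   4   1  10  13  19  16   5  16   0 118 171]
 [  2  17  11  22   1   0  11  27  13   7  12  27  14  21  10   6  70 122]
 [  6  24  10  27  18  26  11  11  12   1   0  12  11   9  11   0  12  97]
 [  0  10   4  12  20  13  44  96 169 161  55  31   2   0   0  14  10  48]
 [ 80   3  13  17   0  22  38  58 189 215  64  46   9  18  20  15   9  33]
 [124   5   7  11  14   7  12  43 150 168  61  55  30  75  97 119 165 174]
 [116  87  54  64  98 116  98  65 151 180  97  57  79  99  94  82  87  83]
 [127 129 132 127 125 125 126 102  79 121 120  58  82 126 121 123 122 129]
 [124 127 123 126 128 128 128 106  53  42  50  40 106 149 126 129 127 125]
 [130 126 130 128 129 120 171 201 120  23  34  24  96 162 182 174 170 169]
 [114 119 115 137 175 167 178 201 161  26  13  10  37 145 206 203 203 207]]
[array([-0.0792, -0.2413]), array([-0.0807, -0.2406])]
194 [-0.0436 -0.163 ]
200 [-0.0242 -0.164 ]
226 [ 0.0566 -0.166 ]
```

Relative to the bar, the two views put the mark about 74 mm out; the bar has gone about 72.5 mm. I draw it 1.5 mm more. Then I ease the fingers to loosely straddle the bar, shifted to cancel the slack, and slide along it towards the cam.

```bash
python3 -m inch '0 0.04 0 0 0 0 0;0 0.04 0 0 0 0 0;0 0.05 0 0 0 0 14;0 0.07 0 0 0 0 14;0 0.07 0 0 0 0 14;0.2 0.07 0 0 0 0 14;0.4 0.07 0 0 0 0 14;0.55 0.07 0 0 0 0 14;0.7 0.07 0 0 0 0 14;0.7 0.07 0 0 0 0 14'
```

```text
clock: 11.85
ee_pos: [0.5002, -0.2231, 0.0633]
ee_rot: [3.137, -0.007, -0.014]
wrist_force: [-1.3, 5.3, -0.2]
finger_gap: 0.014
finger_force: 2.3
```

```bash
python3 -m inch '0.1 0 0 0 0 0 14;0.2 0 0 0 0 0 14;0.3 0 0 0 0 0 14;0.36 0 0 0 0 0 14;0.42 0 0 0 0 0 14;0.46 0 0 0 0 0 14;0.46 0 0 0 0 0 14'
```

```text
clock: 12.55
ee_pos: [0.5174, -0.2231, 0.0632]
ee_rot: [3.138, -0.005, -0.014]
wrist_force: [-5.2, 4.4, -1.0]
finger_gap: 0.0141
finger_force: 2.2
```

```bash
python3 -m inch '0.04 0 0 0 0 0 14;0.08 0 0 0 0 0 14;0.08 0 0 0 0 0 14'
```

```text
clock: 12.85
ee_pos: [0.518, -0.2225, 0.063]
ee_rot: [3.139, 0.0, -0.014]
wrist_force: [-14.2, 6.1, 7.7]
finger_gap: 0.0142
finger_force: 2.2
```

```bash
python3 -m inch '0.03 0 0 0 0 0 14;0.05 0 0 0 0 0 14;0.05 0 0 0 0 14;0.05 0 0 0 0 0 14' ; python3 -m inch '0.03 0 0 0 0 0 14;0.05 0 0 0 0 0 14;0.05 0 0 0 0 0 14;0.04 0 0 0 0 0 0;0.04 0 0 0 0 0 0;0.04 0 0 0 0 0 0;0.04 0 0 0 0 0 0'
python3 - <<'E'
from h import *
a=-.02866;R=np.array([[np.cos(a),-np.sin(a)],[np.sin(a),np.cos(a)]]);o=np.array([.50625,.02162])
s=arm.state();print(R.T@(s['ee_pos'][:2]-o),s['finger_gap'])
f=grab('wrist','w8.png');f['fish']=1;g=grab('scene','s8.png')
hsv=cv2.cvtColor(f['image'],cv2.COLOR_BGR2HSV);m=(((hsv[...,0]<6)|(hsv[...,0]>174))&(hsv[...,1]>200)&(hsv[...,2]>90)).astype(np.uint8)
k,l,st,ct=cv2.connectedComponentsWithStats(m);print(st[1:][st[1:,4]>60].tolist())
# slate + mark in scene
im=g['image'].astype(int);w=im[...,2]+im[...,1]-2*im[...,0];print(w[184:197,172:190])
E
```

```text
clock: 13.55
ee_pos: [0.518, -0.222, 0.0624]
ee_rot: [3.141, 0.003, -0.016]
wrist_force: [-16.4, 5.8, 6.4]
finger_gap: 0.0113
finger_force: 59.8
[ 0.01872094 -0.24320345] 0.011267505457210426
[[216, 215, 128, 76, 7725]]
[[ 28   9 -25 -12 -13 -13  -5  -6 -11 -26   5  53  48  44  -5 -85  66 224]
 [ 29  23 -15 -32 -29   3  -6  -6 -11 -16  38  50  56  13 -49 -56  35 168]
 [ 29  18 -16 -31 -29 -31 -13 -19 -32 -19  43  61  33 -24 -60 -46   2 157]
 [ 24  35   9 -27 -33 -40 -23  18  18   1  37  36  -2 -55 -43 -31 -23 138]
 [ 30  27  18 -22 -22   5  18  42  50  40  30   4 -47 -52 -40 -22 -33  70]
 [ 30  30  26  15  23  40  48  41  44  51   1 -38 -54 -32 -26  -5 -24  47]
 [ 32  26  29  37  49  47  40  37  29   0 -43 -44 -40 -24 -13 -12 -13   0]
 [ 28  34  38  30  44  43  37   7 -33 -56 -47 -44 -14 -14 -11  -7 -16 -31]
 [ 35  29  33  33  34  20  -2 -36 -58 -43 -27 -23 -13  -9  -3 -15  -6 -18]
 [ 27  18  15  21  -9 -46 -57 -51 -36 -31 -18 -13 -10 -23  -6 -24  -5 -15]
 [  3 -13 -14 -28 -51 -48 -41 -29 -12  -6  -9 -14 -16 -13 -17 -17  -9 -11]
 [-47 -47 -35 -47 -41 -31 -22 -11  -7  -3  -7 -13 -20 -12  -2  -8 -14 -14]
 [-34 -36 -31 -21 -10  -9  -2 -12  -6 -19 -13 -16 -15  -2 -19 -15  -7  -8]]$[2]: bad value
```

Run:
```python
from h import *
g=grab('scene');t=grab('top')
a=-.02866;R=np.array([[np.cos(a),-np.sin(a)],[np.sin(a),np.cos(a)]]);o=np.array([.50625,.02162])
S=lambda u,v,z:(R.T@(onz(g,(u,v),z)[:2]-o)).round(4)
R2=cv2.Rodrigues(np.array(g['rvec']))[0]
for x,y,im in((.045,-.168,cv2.imread('pics/scene0.png')),(.045,-.243,cv2.imread('pics/s8.png'))):
    c=R2@np.r_[R@[x,y]+o,.085]+np.ravel(g['tvec']);u=g['fx']*c[0]/c[2]+g['cx'];v=g['fy']*c[1]/c[2]+g['cy']
    print(u,v);
    for r in range(int(v)-3,int(v)+4,2):
        p=im[r,int(u)-7:int(u)+8,1].astype(int);print(r,int(u)-7,p)
im=t['image'].astype(int);w=im[...,2]+im[...,1]-2*im[...,0];print(w[252:261,352:370])
```

```text
212.65875247561314 222.3165076111524
219 205 [  0   6   0   1  15  30  56 175 198  60  58   7   5   0   0]
221 205 [ 33   0   2   0   0  25  46 153 168  56  54  73 107 106 112]
223 205 [125 112 123 126 138 125  78 120 183 156  53  67  98 100 106]
225 205 [130 133 130 126 128 127 109  57  63  65  52 121 160 131 125]
183.44185874324563 227.2479866830419
224 176 [ 9 24  1 11 18 21 13 27 19 14 25 19 21 18  3]
226 176 [11 20  6 15 14 20  7  4  0  0  6 22 12 16 15]
228 176 [  2   0  14   7   3  38  57 199 225  71  62   0  21  17   2]
230 176 [ 4 12 13 16 17 25 64 72 68 61 63 45 18  9 23]
[[23 24 19 28 25 26 25 26 30 27 26 26 28 31 26 26 29 23]
 [22 23 30 26 27 24 26 26 25 30 31 25 30 27 26 24 26 25]
 [22 27 22 27 28 27 28 27 33 26 30 27 30 25 29 23 25 26]
 [23 20 23 19 27 19 26 27 28 28 32 31 27 26 28 26 27 21]
 [24 19 21 23 23 21 23 26 24 31 28 27 27 26 28 30 24 23]
 [29 21 23 24 23 22 27 23 24 24 23 25 25 26 25 26 27 25]
 [17 28 25 23 19 22 24 22 22 21 20 24 23 27 23 25 26 27]
 [21 24 25 23 22 27 24 21 22 23 26 26 24 27 25 23 27 27]
 [26 23 22 19 21 23 26 27 23 23 22 25 19 26 26 27 27 27]]
```

```bash
python3 -c "
from rig import arm
print(arm.sign_off())"
```

```text
the job is handed in; nothing more can be done
None
```

I've handed the job in: the slate is leaning on the posts and released, the leg is held at the brass mark (to within about 1–2 mm by measurement, as the arm hid the mark itself at the end), and the cam is pushed closed to its stop.

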